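# Vent the water filter and take the cap off the spent canister

## Robot

A 7-joint arm with a two-finger parallel gripper is mounted at the origin on the work surface. World frame = base frame: x ahead of the robot, y to its left, z up, the work surface at z = 0. Lengths are in m, angles in rad, forces in N, time in s.
With the tool pointing down it reaches from about 0.35 to 0.9 m from the base axis. Payload 8.1 kg.
Tool frame: the origin (TCP) lies at the very end of the fingers, on their centre line; the grasp point (between the pads) lies 19 mm behind it; z points along the fingers, y is the line along which they close (so a half turn about z gives the same grasp; the last joint's range is limited). The gripper opens to 85 mm and grips with 20 to 120 N. Pads are 22 mm wide; open, the fingers measure 114 mm over their backs; the gripper's body (76 mm by 85 mm) begins 54 mm behind the grasp point. The pads swing forward as they close: fully open they stand 13 mm farther back than shut.
Start: joints at [1.1, 0.434, 0.025, 1.573, -0.012, 1.134, -0.075], TCP at [0.225, -0.583, 0.231] pointing down, gripper open.
Joint ranges: [-2.62, 2.62], [-0.44, 2.09], [-1.27, 1.32], [0.08, 2.57], [-1.32, 4.46], [0.12, 2], [-2.74, 2.74]. Speed limits (rad/s): [2.22, 2.22, 3.01, 3.01, 3.14, 3.14, 3.14].

## Interface

Orientations are given as a rotation vector (axis times angle).
In Python, from cell import bot gives the robot as it stands.
- The arm moves only by the tool run_rows, called by a JSON object that holds its "op" and its "data". Schema: {"type":"object","properties":{"offsets":{"type":"array","items":{"type":"array","items":{"type":"number"},"minItems":7,"maxItems":7},"minItems":1,"maxItems":5},"force":{"type":"number"},"only":{"type":"string"},"quiet":{"type":"boolean"},"lines":{"type":"string"}},"required":["offsets"],"additionalProperties":false}. offsets is a list of rows, 1 to 5 of them, each of 7 numbers: the finger opening in m, then dx, dy, dz in parts of the range, where 1.0 means 0.3 m, then a rotation vector rx, ry, rz in fractions of the full range, 1 being pi rad; each row is the pose to reach, as a shift and turn from the pose commanded when the call began, along the tool's axes at that moment; what a row does not reach only later rows make up. A row lasts 1/8 s, in which the tool goes at most 0.0625 m and 0.188 rad, less where a joint would pass 70% of its speed; a pose out of reach is approached as far as the arm can. The fingers move at their own pace and stop on an object; force is the grip in N (left out, the last holds). Time passes only in rows, so rows that do not move let the fingers close. The tool returns the time, the measured TCP pose, the force, the opening and the grip force at its end. only (a regular expression) keeps the lines of the reply that match it, lines (a string "A,B") keeps lines A to B, and quiet returns only ok. Input that does not fit is refused with a message, and nothing moves.
- bot.state(): the state, without advancing time (a new reading comes with each control period).
- bot.grab_frame(name): name is "side" or "top" or "wrist"; returns the picture (420x560x3 uint8, blue, green, red); there is no depth.
- bot.get_calibration(name): a dict with "camera_matrix" (3x3 intrinsics, pixels), "k1" (the pictures are not rectified: a ray, as slopes to the right and down, at radius r is drawn at 1 + k1 r^2 times it, then the intrinsics apply), "xyz" and "attitude" of the camera in the world. Camera axes: x right, y up, looking along -z (the intrinsics and any distortion apply to the point x, -y, -z); pixel columns grow to the right and rows downward; lengths in m; the calibration is good to about 2 mm. A picture is of the moment at which its call begins: read the wrist's pose just before it. get_calibration takes no time and is no camera call; for the wrist camera it gives the pose at the moment of the call.
- bot.job_done(): hands the job in; it is judged then, once.
The state is a dict: "t": time; "joint_pos": joint angles; "dq": joint speeds; "effort": joint torques, N m; "ee_pos": TCP position; "orientation": TCP orientation; "wrist_force": force on the tool from outside, world axes, zero at the start; "torque": the same for the moment, N m; "finger_gap": finger opening in m; "finger_force": force on a finger pad.
Only numpy, scipy, OpenCV 4.12 (cv2) and the standard library are available. Lean on these libraries where they do the work, as an engineer would, in place of code of your own. Each camera call takes 0.05 s, during which the arm holds its last target. There are 200 camera calls.

## Task

The filter canister with the red collar is spent. First let the pressure out: press the tap's spring lever all the way down to its stop, keep it there for about a second and let it come back up; then unscrew the cap of the red-collared canister and lift it straight up about 5 cm, and finish still holding it there in the gripper, level, above its canister so that it drips back in. The two canisters have opposite threads and nothing shows which one has the left-hand thread, so try the cap one way and, if it will not turn, the other; leave the green-collared canister's cap done up and don't push the things on the counter about.

Things in the scene. Friction and masses are not known exactly. Their poses are not given: they have to be found in the camera images.
- station: water filter set, fixed: white base 170 mm (x) by 405 mm (y: -190 to 215 mm), 35 mm high, with two steel canisters on it, 86 mm across, axes at x = 0, y = 15 and -115 mm. Origin on the counter, on the line of the canisters and the tap; z up. Place and yaw vary
- spout (a point): mouth of the chrome tap's spout, 98 mm above the counter, at x = 115, y = 160 mm of the station; the spout arches up to 156 mm; the tap's column stands at x = 0, y = 160 mm, 131 mm high; its black lever points to the station's -x
- lever (a joint): the tap's spring lever: 0 rad at rest (up), 0.30 rad pressed right down to its stop; hinged level about an axis along the station's y, through x = 0, y = 160 mm, 122 mm above the counter; it springs back when let go. At the pad it takes about 4 N to start it and 8 N to hold it on the stop
- lever_pad (a point): middle of the black lever's rubber pad, on its upper face, where it is pressed: 62 mm from the hinge towards the station's -x, about 135 mm above the counter at rest, going down 18 mm to the stop; the lever is 30 mm wide, 7 mm thick and ends 22 mm beyond this point; from above, nothing stands over it
- collar_red: red plastic ring, 100 mm across and 16 mm high, fixed round the body of the spent canister, whose cap is to come off; origin at the centre of its underside, on the canister's axis, 85 mm above the counter. In which of the two places it is varies
- collar_green: green ring of the same size round the other canister, which is to stay shut; origin likewise
- cap_1: one of two like blue screw caps, 62 mm across, 32 mm tall, about 80 g, with a raised white mark on top along its own x axis; origin at the centre of its underside, 153 mm above the counter when screwed down (top at 185 mm); either canister may carry it. The cap to take off is the one above the red collar. The canister leaves room for fingertips that stay above the cap's underside
- cap_2: the other cap, alike in every way. Turned the tightening way a cap stops dead within 0.1 rad (at 20 to 40 N of grip the fingers then slip round it); turned the loosening way it runs freely, rises 6 mm over the first 1.15 rad and is then free to lift straight off; near 1.6 rad it meets a stop, where it still lifts off. Pulled up before 1.15 rad it holds
- beaker: small steel beaker, 60 mm across and 65 mm tall, loose, standing on the drip tray under the spout; origin at the centre of its underside
- candle: spare white filter candle, 42 mm foot, 28 mm stem, 104 mm tall, loose, standing beside the filter set at the end away from the tap; origin at the centre of its underside
- mug_blue: blue mug, 78 mm across, 90 mm tall, loose, on the counter; origin at the centre of its underside
- mug_green: green mug, 78 mm across, 90 mm tall, loose, on the counter; origin at the centre of its underside
- soap_bottle: white washing-up soap bottle, 56 mm across, 160 mm tall, loose; origin at the centre of its underside
- spice_jar: amber jar with a green lid, 48 mm across, 85 mm tall, loose; origin at the centre of its underside
- bowl: white bowl, 120 mm across, 50 mm tall, loose; origin at the centre of its underside
There are look-alikes about, which are no part of the job. Leave any brown or pink look-alike of the cap_1 alone. What is shaped like the cap_2 but yellow is not meant.

How it is judged:
On the way, in this order (a step that is already met when the one before it is completed fails the run):
1. the tap's lever is pressed down to its stop and kept there, both caps still screwed down (value of joint lever above 0.26 rad and height (world z) of each of cap_1, cap_2 below 0.157 m), for 0.5 s.
2. the lever has come back up, and the cap over the red collar is unscrewed and lifted clear of its neck in the fingers (value of joint lever below 0.06 rad and ((height (world z) of cap_1 above 0.178 m and horizontal distance between cap_1 and collar_red below 0.05 m and contact force between the fingers and cap_1 above 2 N and horizontal distance between cap_2 and collar_green below 0.02 m) or (height (world z) of cap_2 above 0.178 m and horizontal distance between cap_2 and collar_red below 0.05 m and contact force between the fingers and cap_2 above 2 N and horizontal distance between cap_1 and collar_green below 0.02 m))), for 0.2 s.
At the end, for the whole second after the job is handed in: the red-collared canister's cap is held still in the fingers, 35 to 100 mm above its seat, within 40 mm of its canister's axis, within 0.3 rad of level, carried by nothing else; the lever is back up (under 0.06 rad); the other cap is still screwed down (moved under 6 mm) (value of joint lever below 0.06 rad and ((height (world z) of cap_1 between 0.188 and 0.253 m and horizontal distance between cap_1 and collar_red below 0.04 m and angle between cap_1's own z axis and vertical below 0.3 rad and contact force between the fingers and cap_1 above 3 N and linear speed of cap_1 below 0.03 m/s and contact force between cap_1 and station below 0.2 N and contact force between cap_1 and cap_2 below 0.2 N and horizontal distance between cap_2 and collar_green below 0.008 m and height (world z) of cap_2 below 0.157 m and distance of cap_2 from where it was at the start of the episode below 0.006 m) or (height (world z) of cap_2 between 0.188 and 0.253 m and horizontal distance between cap_2 and collar_red below 0.04 m and angle between cap_2's own z axis and vertical below 0.3 rad and contact force between the fingers and cap_2 above 3 N and linear speed of cap_2 below 0.03 m/s and contact force between cap_2 and station below 0.2 N and contact force between cap_2 and cap_1 below 0.2 N and horizontal distance between cap_1 and collar_green below 0.008 m and height (world z) of cap_1 below 0.157 m and distance of cap_1 from where it was at the start of the episode below 0.006 m))); the arm keeps its last pose, push and grip.
It fails at once if a thing standing about is pushed more than 30 mm or knocked over ((distance of beaker from where it was at the start of the episode above 0.03 m or angle between beaker's own z axis and vertical above 0.6 rad) or (distance of candle from where it was at the start of the episode above 0.03 m or angle between candle's own z axis and vertical above 0.6 rad) or (distance of mug_blue from where it was at the start of the episode above 0.03 m or angle between mug_blue's own z axis and vertical above 0.6 rad) or (distance of mug_green from where it was at the start of the episode above 0.03 m or angle between mug_green's own z axis and vertical above 0.6 rad) or (distance of soap_bottle from where it was at the start of the episode above 0.03 m or angle between soap_bottle's own z axis and vertical above 0.6 rad) or (distance of spice_jar from where it was at the start of the episode above 0.03 m or angle between spice_jar's own z axis and vertical above 0.6 rad) or (distance of bowl from where it was at the start of the episode above 0.03 m or angle between bowl's own z axis and vertical above 0.6 rad)).
It fails at once if the green-collared canister's cap is unscrewed ((horizontal distance between cap_1 and collar_green below 0.05 m and height (world z) of cap_1 above 0.158 m) or (horizontal distance between cap_2 and collar_green below 0.05 m and height (world z) of cap_2 above 0.158 m)).
It also fails if it takes over 51 s, if anything falls off the work surface, if the arm or the gripper's body presses on something with over 40 N, if the wrist force passes 120 N, or if a joint passes its speed limit or range.

## Working session

There is one attempt and no reset: what is moved stays moved. The work goes in short steps, Python scripts to look and compute and a tool call to move; the robot and the scene stay as the last step left them, time stands still between calls to the robot, and variables do not carry over. Pictures are saved under pics/ and viewed, at most 10 in all, crops included, and the job is handed in when it is done.

```bash
mkdir -p pics
```

Run:
```python
from cell import bot
import cv2,numpy as np
s=bot.state();print(s)
for n in("top","side"):
    c=bot.get_calibration(n);print(n,c)
    cv2.imwrite(f"pics/{n}0.png",bot.grab_frame(n))
```

```text
{'t': 0.0, 'joint_pos': array([ 1.10037677,  0.43526638,  0.02491026,  1.57405752, -0.01162514,
        1.13397831, -0.07510826]), 'dq': array([ 0.00050005, -0.00120948, -0.00117936, -0.00086938, -0.00052185,
        0.0006474 , -0.00109952]), 'effort': array([ 8.73099771e-05, -6.70469141e+01,  1.02522444e+00, -3.16208947e+01,
        1.54997665e-02,  1.22725975e-02,  2.89212392e-05]), 'ee_pos': array([ 0.22455618, -0.5827503 ,  0.23051356]), 'orientation': array([-3.08712923e+00, -5.74191891e-01,  5.94060723e-04]), 'wrist_force': array([-1.1498252 , -0.20481579, -1.06227582]), 'torque': array([ 0.05280739,  0.03024415, -0.01681932]), 'finger_force': 0.0, 'finger_gap': 0.08561120373248836}
top {'camera_matrix': array([[416.21872575,   0.        , 277.5789646 ],
       [  0.        , 416.21872575, 209.36077209],
       [  0.        ,   0.        ,   1.        ]]), 'k1': -0.030190828623090183, 'xyz': array([ 0.38139867, -0.01478644,  1.16918891]), 'attitude': array([ 0.06590373, -0.09085621, -1.58694767])}
side {'camera_matrix': array([[444.26293747,   0.        , 282.49545273],
       [  0.        , 444.26293747, 208.19738874],
       [  0.        ,   0.        ,   1.        ]]), 'k1': 0.0368279422705665, 'xyz': array([0.01708816, 1.03038188, 0.74821432]), 'attitude': array([ 0.29987922, -1.39879632, -2.34970465])}
```

View pics/top0.png

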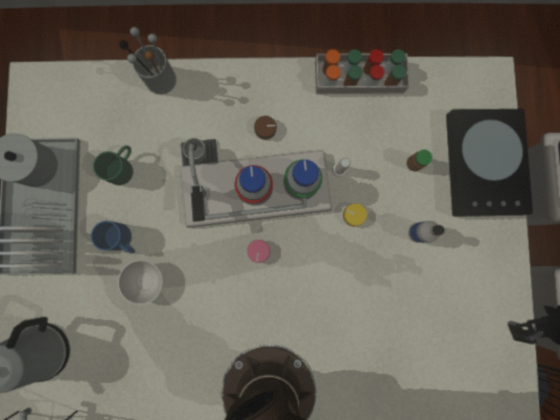

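View pics/side0.png

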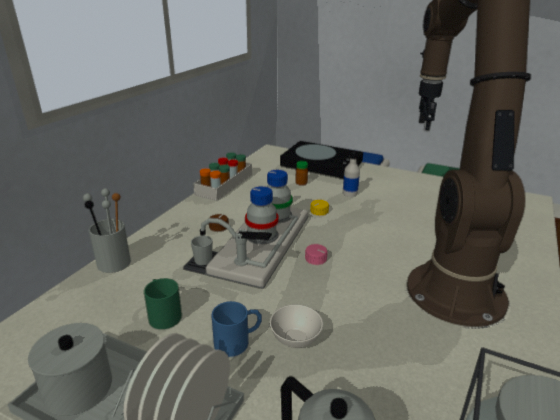

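The top view shows the red-collared cap at about (253,180), the green-collared one at (304,175), the lever pad at about (197,205) and the spout at about (195,150). So red is in the y = 15 mm place. Next I'll measure these points.

Create h.py:
```python
import numpy as np,cv2
from scipy.spatial.transform import Rotation as R
from cell import bot
def at_z(c,uv,z):
    K=c["camera_matrix"];p=cv2.undistortPoints(np.array([[uv]],float),K,np.array([c["k1"],0,0,0.]))[0,0]
    d=R.from_rotvec(c["attitude"]).apply([p[0],-p[1],-1]);o=np.array(c["xyz"])
    return o+d*(z-o[2])/d[2]
def px(c,P):
    q=R.from_rotvec(c["attitude"]).inv().apply(np.asarray(P)-c["xyz"]);x=np.array([q[0],-q[1]])/-q[2]
    x=x*(1+c["k1"]*(x@x));K=c["camera_matrix"];return np.array([K[0,0]*x[0]+K[0,2],K[1,1]*x[1]+K[1,2]])
def tool(P):   # world shift in tool axes
    s=bot.state();return R.from_rotvec(s["orientation"]).inv().apply(np.array(P)-s["ee_pos"])
```

Create m.py:
```python
from h import *
from scipy.optimize import least_squares
img=cv2.imread("pics/top0.png");c=bot.get_calibration("top")
hsv=cv2.cvtColor(img,cv2.COLOR_BGR2HSV)
m=cv2.inRange(hsv,(100,120,40),(125,255,255))
big=cv2.resize(img[120:240,170:360],None,fx=4,fy=4,interpolation=cv2.INTER_CUBIC);cv2.imwrite("pics/crop0.png",big)
n,l,st,ce=cv2.connectedComponentsWithStats(m)
for i in range(1,n):
    if st[i,4]>100:print(st[i],ce[i],at_z(c,ce[i],.175))
```

```bash
python3 m.py
```

```text
[293 161  25  24 428] [305.19626168 172.77102804] [ 0.56862076 -0.10009084  0.175     ]
[240 167  25  24 429] [252.03729604 179.02797203] [0.55528193 0.02890541 0.175     ]
```

View pics/crop0.png

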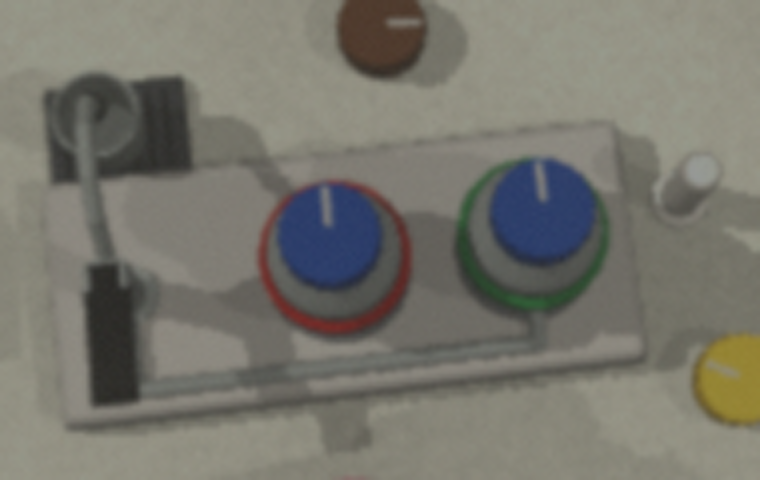

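Add to m.py:
```python
r=at_z(c,ce[[i for i in range(1,n) if st[i,4]>100][1]],.181);g=at_z(c,ce[[i for i in range(1,n) if st[i,4]>100][0]],.181)
d=(r-g)[:2];yaw=np.arctan2(-d[0],d[1]);mid=(r+g)[:2]/2
Rz=np.array([[np.cos(yaw),-np.sin(yaw)],[np.sin(yaw),np.cos(yaw)]]);O=mid-Rz@[0,-.05]
W=lambda x,y,z:np.r_[O+Rz@[x,y],z]
print(np.linalg.norm(d),"yaw",yaw,"O",O,"red",W(0,.015,.153),"pad",W(-.062,.16,.135))
cs=bot.get_calibration("side");im2=cv2.imread("pics/side0.png")
T=cv2.resize(img[120:240,170:360],None,fx=4,fy=4,interpolation=cv2.INTER_CUBIC);S=cv2.resize(im2[150:290,170:330],None,fx=3.8,fy=3.8,interpolation=cv2.INTER_CUBIC)
a=np.linspace(0,6.283,40)
pts=[W(.031*np.cos(t),y+.031*np.sin(t),.185) for t in a for y in(.015,-.115)]+[W(-.084,.145,.139),W(-.084,.175,.139),W(-.062,.16,.135),W(.085,-.19,.035),W(-.085,-.19,.035),W(-.085,.215,.035),W(.115,.16,.098)]
for P in pts:
    u=(px(c,P)-[170,120])*4;cv2.circle(T,tuple(int(v) for v in u),2,(0,255,255),-1)
    u=(px(cs,P)-[170,150])*3.8;cv2.circle(S,tuple(int(v) for v in u),2,(0,255,255),-1)
o=np.zeros((480,760,3),np.uint8)
f=.5;T=cv2.resize(T,None,fx=.55,fy=.55);S=cv2.resize(S,None,fx=.56,fy=.56);o[:T.shape[0],:T.shape[1]]=T;o[:S.shape[0],T.shape[1]:T.shape[1]+S.shape[1]]=S
cv2.imwrite("pics/chk.png",o)
```

```bash
python3 m.py
```

```text
[293 161  25  24 428] [305.19626168 172.77102804] [ 0.56862076 -0.10009084  0.175     ]
[240 167  25  24 429] [252.03729604 179.02797203] [0.55528193 0.02890541 0.175     ]
0.12890141144508374 yaw 0.10303858755195704 O [0.55571888 0.01426766] red [0.55417603 0.02918811 0.153     ] pad [0.47759069 0.16704196 0.135     ]
```

View pics/chk.png

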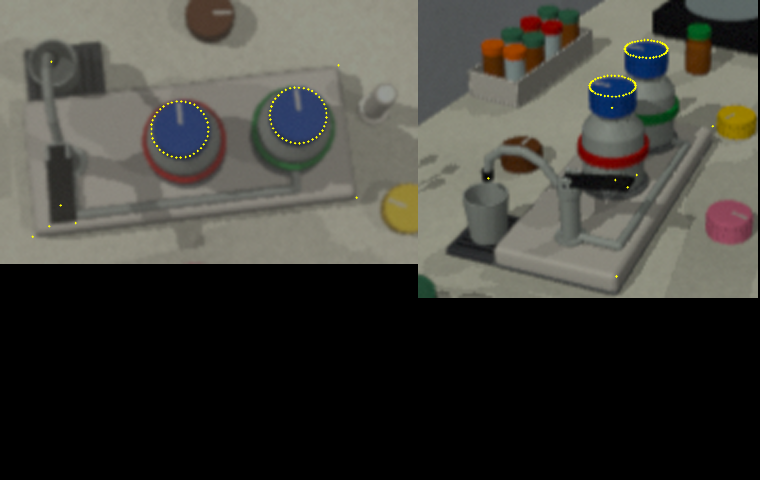

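The overlay agrees with the caps, spout mouth, base corners and lever in both views. Now I'll work out the first move, to above the lever pad.

Create go.py:
```python
import sys
from h import *
P=[float(v) for v in sys.argv[1:4]];s=bot.state()
print("tool shift",tool(P).round(4),"axes xyz->",R.from_rotvec(s["orientation"]).as_matrix().round(3).tolist(),"q",s["joint_pos"].round(2),"F",s["wrist_force"].round(1),"t",s["t"])
```

```bash
python3 go.py .4776 .167 .20
```

```text
tool shift [ 0.5057 -0.6086  0.0314] axes xyz-> [[0.933, 0.359, -0.001], [0.359, -0.933, 0.001], [-0.0, -0.001, -1.0]] q [ 1.1   0.44  0.02  1.57 -0.01  1.13 -0.08] F [-0.2  0.4 -0.3] t 0.1
```

Units first: shifts go in shares of 0.3 m and turns go in shares of pi rad. So -0.24 m / 0.3 = -0.8, -0.01 m / 0.3 = -0.0333, -0.5 rad / 3.1416 = -0.1592.

{"op": "run_rows", "data": {"offsets": [[0.0,0.1333,-0.16,-0.0333,0,0,-0.0318],[0.0,0.2667,-0.32,-0.0667,0,0,-0.0637],[0.0,0.4,-0.48,-0.0667,0,0,-0.0955],[0.0,0.5333,-0.64,-0.0667,0,0,-0.1273],[0.0,0.6667,-0.8,-0.0667,0,0,-0.1592]], "force": 30}}

```text
t: 0.72
ee_pos: [0.3248, -0.2867, 0.2512]
orientation: [2.848, 1.325, -0.0]
wrist_force: [1.4, 0.2, 0.6]
finger_gap: -0.0001
finger_force: 0.0
```

```bash
python3 go.py .4776 .167 .20
```

```text
tool shift [ 0.4455 -0.1753  0.0511] axes xyz-> [[0.644, 0.765, -0.0], [0.765, -0.644, -0.0], [-0.0, 0.0, -1.0]] q [ 0.8   0.12 -0.22  1.97  0.03  1.06 -0.13] F [1.4 0.2 0.6] t 0.725
```

In the tool's units: 0.278 m / 0.3 = 0.9267, 0.222 m / 0.3 = 0.74, -0.5 rad / 3.1416 = -0.1592.

{"op": "run_rows", "data": {"offsets": [[0.0,0.1833,-0.0733,0,0,0,-0.0318],[0.0,0.3667,-0.1467,0,0,0,-0.0637],[0.0,0.5533,-0.22,0,0,0,-0.0955],[0.0,0.74,-0.2933,0,0,0,-0.1273],[0.0,0.9267,-0.3667,0,0,0,-0.1592]]}}

```text
t: 1.35
ee_pos: [0.4206, -0.0039, 0.2514]
orientation: [2.432, 1.988, 0.0]
wrist_force: [0.8, -1.0, -0.3]
finger_gap: -0.0002
finger_force: 0.0
```

```bash
python3 go.py .4776 .167 .20
```

```text
tool shift [0.1788 0.0219 0.0513] axes xyz-> [[0.199, 0.98, 0.0], [0.98, -0.199, -0.0], [-0.0, 0.0, -1.0]] q [ 0.4   0.13 -0.56  1.97  0.08  1.07 -0.4 ] F [ 0.8 -1.  -0.3] t 1.35
```

In the tool's units: 0.179 m / 0.3 = 0.5967, 0.15 m / 0.3 = 0.5.

{"op": "run_rows", "data": {"offsets": [[0.0,0.1667,0.02,0,0,0,0],[0.0,0.3333,0.04,0.0333,0,0,0],[0.0,0.5,0.06,0.1,0,0,0],[0.0,0.5967,0.0733,0.1667,0,0,0],[0.0,0.5967,0.0733,0.1667,0,0,0]]}}

```text
t: 1.98
ee_pos: [0.4771, 0.1673, 0.1996]
orientation: [-2.43, -1.988, 0.003]
wrist_force: [-0.6, -0.7, 0.4]
finger_gap: -0.0002
finger_force: 0.0
```

```bash
python3 go.py .4776 .167 .145
```

```text
tool shift [-0.0002  0.0007  0.0546] axes xyz-> [[0.198, 0.98, -0.003], [0.98, -0.198, 0.001], [-0.0, -0.003, -1.0]] q [ 0.05  0.35 -0.63  1.86  0.24  1.01 -0.88] F [-0.6 -0.7  0.4] t 1.975
```

In the tool's units: 0.07 m / 0.3 = 0.2333, 0.06 m / 0.3 = 0.2.

{"op": "run_rows", "data": {"offsets": [[0.0,0,0,0.1333,0,0,0],[0.0,0,0,0.2,0,0,0],[0.0,0,0,0.2333,0,0,0],[0.0,0,0,0.2333,0,0,0]]}}

```text
t: 2.48
ee_pos: [0.4779, 0.1643, 0.1315]
orientation: [2.436, 1.984, -0.002]
wrist_force: [-1.3, -1.7, 3.2]
finger_gap: -0.0003
finger_force: 2.0
```

```bash
python3 go.py .4776 .167 .117
```

```text
tool shift [ 0.0026 -0.0008  0.0145] axes xyz-> [[0.202, 0.979, -0.001], [0.979, -0.202, -0.001], [-0.001, -0.0, -1.0]] q [ 0.02  0.43 -0.6   1.94  0.31  0.86 -0.95] F [-1.3 -1.7  3.2] t 2.475
```

In the tool's units: 0.014 m / 0.3 = 0.0467, 0.011 m / 0.3 = 0.0367.

{"op": "run_rows", "data": {"offsets": [[0.0,0,0,0.02,0,0,0],[0.0,0,0,0.0367,0,0,0],[0.0,0,0,0.0467,0,0,0],[0.0,0,0,0.0467,0,0,0]]}}

```text
t: 2.98
ee_pos: [0.4787, 0.1652, 0.1186]
orientation: [2.435, 1.984, 0.002]
wrist_force: [-1.7, -2.9, 7.4]
finger_gap: -0.0001
finger_force: 3.9
```

```bash
python3 go.py .4776 .167 .117
```

```text
tool shift [ 0.0015 -0.0014  0.0016] axes xyz-> [[0.202, 0.979, 0.002], [0.979, -0.202, -0.0], [0.0, 0.002, -1.0]] q [ 0.01  0.44 -0.59  1.96  0.33  0.83 -0.96] F [-1.7 -2.9  7.4] t 2.975
```

In the tool's units: 0.003 m / 0.3 = 0.01, 0.002 m / 0.3 = 0.0067.

{"op": "run_rows", "data": {"offsets": [[0.0,0,0,0.0067,0,0,0],[0.0,0,0,0.01,0,0,0],[0.0,0,0,0.01,0,0,0]]}}

```text
t: 3.35
ee_pos: [0.4789, 0.1652, 0.1163]
orientation: [2.434, 1.983, 0.003]
wrist_force: [-5.7, -3.0, 14.0]
finger_gap: -0.0001
finger_force: 7.3
```

{"op": "run_rows", "data": {"offsets": [[0.0,0,0,0.0033,0,0,0],[0.0,0,0,0.0033,0,0,0]]}}

```text
t: 3.6
ee_pos: [0.479, 0.1653, 0.1159]
orientation: [2.434, 1.983, 0.003]
wrist_force: [-7.4, -4.2, 22.5]
finger_gap: -0.0001
finger_force: 11.8
```

Force climbs steeply here with almost no travel, so the lever is on its stop. Hold it there, then raise.

{"op": "run_rows", "data": {"offsets": [[0.0,0,0,0,0,0,0],[0.0,0,0,0,0,0,0],[0.0,0,0,0,0,0,0],[0.0,0,0,0,0,0,0],[0.0,0,0,0,0,0,0]]}}

```text
t: 4.22
ee_pos: [0.479, 0.1653, 0.1159]
orientation: [2.434, 1.983, 0.003]
wrist_force: [-5.3, -5.3, 23.0]
finger_gap: 0.0002
finger_force: 11.7
```

{"op": "run_rows", "data": {"offsets": [[0.0,0,0,0,0,0,0],[0.0,0,0,0,0,0,0],[0.0,0,0,0,0,0,0],[0.0,0,0,0,0,0,0]]}}

```text
t: 4.72
ee_pos: [0.479, 0.1653, 0.1159]
orientation: [2.434, 1.983, 0.003]
wrist_force: [-7.7, -4.8, 21.9]
finger_gap: -0.0001
finger_force: 11.7
```

{"op": "run_rows", "data": {"offsets": [[0.0,0,0,-0.0667,0,0,0],[0.0,0,0,-0.2,0,0,0],[0.085,0,0,-0.4,0,0,0],[0.085,0,0,-0.4667,0,0,0],[0.085,0,0,-0.4667,0,0,0]]}}

```text
t: 5.35
ee_pos: [0.4794, 0.1658, 0.256]
orientation: [2.434, 1.983, 0.008]
wrist_force: [0.1, -0.3, -1.0]
finger_gap: 0.0545
finger_force: 0.0
```

```bash
python3 go.py .5542 .0292 .25
```

```text
tool shift [-0.1187  0.1008  0.0062] axes xyz-> [[0.202, 0.979, 0.005], [0.979, -0.202, 0.001], [0.002, 0.005, -1.0]] q [ 0.08  0.29 -0.65  1.78  0.2   1.13 -0.84] F [ 0.1 -0.3 -1. ] t 5.35
```

In the tool's units: -0.119 m / 0.3 = -0.3967, 0.101 m / 0.3 = 0.3367, 0.6 rad / 3.1416 = 0.191.

{"op": "run_rows", "data": {"offsets": [[0.085,-0.1333,0.1133,0,0,0,0.0477],[0.085,-0.2667,0.2267,0,0,0,0.0955],[0.085,-0.3967,0.3367,0,0,0,0.1432],[0.085,-0.3967,0.3367,0,0,0,0.191],[0.085,-0.3967,0.3367,0,0,0,0.191]]}}

```text
t: 5.98
ee_pos: [0.5527, 0.0281, 0.2525]
orientation: [-2.912, -1.177, 0.002]
wrist_force: [0.3, -0.2, -0.3]
finger_gap: 0.0853
finger_force: 0.0
```

```bash
python3 go.py .5542 .0292 .25
```

Run:
```python
from h import *
s=bot.state();cv2.imwrite("pics/w1.png",bot.grab_frame("wrist"));cv2.imwrite("pics/s1.png",bot.grab_frame("side"))
```

```text
tool shift [0.0019 0.0002 0.0025] axes xyz-> [[0.719, 0.695, -0.001], [0.695, -0.719, -0.0], [-0.001, -0.001, -1.0]] q [ 0.2   0.34 -0.46  1.69  0.17  1.15 -1.11] F [ 0.3 -0.2 -0.3] t 5.975
```

View pics/w1.png

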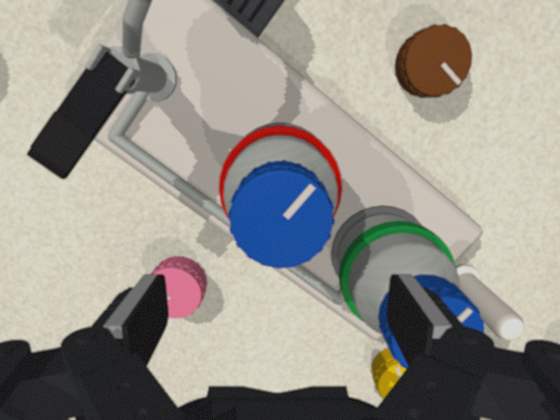

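The wrist view shows the red-collared cap clean and centred near (281,213), with nothing between the fingers. j7 moved opposite to what I expected, so I'll turn back by -1.1 rad and refine the cap's centre from the wrist picture.

Run:
```python
from h import *
c=bot.get_calibration("wrist");im=cv2.imread("pics/w1.png");m=cv2.inRange(cv2.cvtColor(im,cv2.COLOR_BGR2HSV),(100,120,40),(125,255,255))
k,_=cv2.findContours(m,0,2);
for q in k:
    if cv2.contourArea(q)>2000:
        (u,v),r=cv2.minEnclosingCircle(q);print(u,v,r,at_z(c,(u,v),.185),at_z(c,(u,v),.175),px(c,[.5542,.0292,.185]))
```

```text
280.9414367675781 214.01351928710938 53.36678695678711 [0.56031914 0.03284875 0.185     ] [0.55827034 0.03071536 0.175     ] [278.10872813 225.2817379 ]
```

{"op": "run_rows", "data": {"offsets": [[0.085,0.0033,0,0,0,0,-0.0573],[0.085,0.0067,0,0,0,0,-0.1146],[0.085,0.0067,0,0,0,0,-0.1719],[0.085,0.0067,0,0,0,0,-0.2292],[0.085,0.0067,0,0,0,0,-0.2865]]}}

```text
t: 6.7
ee_pos: [0.5541, 0.0307, 0.2533]
orientation: [2.099, 2.338, 0.0]
wrist_force: [0.5, -0.1, -0.1]
finger_gap: 0.0851
finger_force: 0.0
```

{"op": "run_rows", "data": {"offsets": [[0.085,0,0,0,0,0,-0.0573],[0.085,0,0,0,0,0,-0.0637],[0.085,0,0,0,0,0,-0.0637]]}}

```text
t: 7.08
ee_pos: [0.5543, 0.0301, 0.2533]
orientation: [-1.87, -2.524, -0.0]
wrist_force: [0.6, 0.3, -0.1]
finger_gap: 0.0849
finger_force: 0.0
```

```bash
python3 go.py .5542 .0292 .166
```

```text
tool shift [-0.0009 -0.0003  0.0873] axes xyz-> [[-0.291, 0.957, -0.0], [0.957, 0.291, 0.0], [0.0, -0.0, -1.0]] q [ 0.36  0.39 -0.69  1.67  0.26  1.18 -0.1 ] F [ 0.6  0.3 -0.1] t 7.075
```

Create w.py:
```python
from h import *
c=bot.get_calibration("wrist");im=bot.grab_frame("wrist");m=cv2.inRange(cv2.cvtColor(im,cv2.COLOR_BGR2HSV),(100,120,40),(125,255,255))
k,_=cv2.findContours(m,0,2)
for q in k:
    if cv2.contourArea(q)>2000:
        (u,v),r=cv2.minEnclosingCircle(q);print(u,v,r,at_z(c,(u,v),.182))
print(c["xyz"],bot.state()["ee_pos"])
```

```bash
python3 w.py
```

Run:
```python
from h import *
# side view check of both caps: blue mask vs predicted cylinder outline, two candidates
c=bot.get_calibration("side");im=cv2.imread("pics/s1.png");im0=cv2.imread("pics/side0.png")
for I in(im0,):
    m=cv2.inRange(cv2.cvtColor(I,cv2.COLOR_BGR2HSV),(100,120,40),(125,255,255))
    n,l,st,ce=cv2.connectedComponentsWithStats(m)
    print([(st[i].tolist()) for i in range(1,n) if st[i,4]>150])
a=np.linspace(0,6.283,100)
for P in([.5542,.0292],[.5595,.032]):
    p=np.array([px(c,[P[0]+.031*np.cos(t),P[1]+.031*np.sin(t),z]) for t in a for z in(.153,.185)]);print(P,p.min(0),p.max(0))
```

```text
245.00064086914062 381.2221374511719 44.86649703979492 [ 0.56560652 -0.0841337   0.182     ]
281.1575927734375 223.16314697265625 53.278160095214844 [0.55596908 0.03191061 0.182     ]
[0.53367427 0.09712606 0.39598666] [0.55430722 0.03004674 0.25331452]
[[362, 152, 21, 12, 187], [267, 170, 20, 17, 281], [344, 176, 15, 16, 180], [251, 187, 22, 19, 342], [212, 302, 49, 54, 1694]]
[0.5542, 0.0292] [250.50585143 185.6399505 ] [272.30418841 205.42808789]
[0.5595, 0.032] [248.39243545 185.64805167] [270.20098985 205.44070554]
```

Top and side cameras agree to within about 1 mm and the wrist is within 2 mm, so I'm already centred. Descend and grip.

In the tool's units: 0.101 m / 0.3 = 0.3367, 0.09 m / 0.3 = 0.3.

{"op": "run_rows", "data": {"offsets": [[0.085,0,0,0.1333,0,0,0],[0.085,0,0,0.2333,0,0,0],[0.085,0,0,0.3,0,0,0],[0.085,0,0,0.3367,0,0,0],[0.085,0,0,0.3367,0,0,0]], "force": 30}}

```text
t: 7.75
ee_pos: [0.5542, 0.0299, 0.152]
orientation: [-1.869, -2.525, 0.001]
wrist_force: [-0.4, 0.3, 0.2]
finger_gap: 0.0848
finger_force: 0.0
```

{"op": "run_rows", "data": {"offsets": [[0.05,0,0,0,0,0,0],[0.05,0,0,0,0,0,0],[0.05,0,0,0,0,0,0],[0.05,0,0,0,0,0,0],[0.05,0,0,0,0,0,0]], "force": 30}}

```text
t: 8.38
ee_pos: [0.5558, 0.0302, 0.1536]
orientation: [1.867, 2.524, 0.004]
wrist_force: [2.1, 0.7, 6.9]
finger_gap: 0.0612
finger_force: 33.1
```

```bash
python3 go.py .5542 .0292 .15;  python3 -c "
from h import *
print(bot.state()['torque'])"
```

```text
tool shift [-0.0005 -0.0018  0.0036] axes xyz-> [[-0.292, 0.956, 0.003], [0.956, 0.292, 0.001], [-0.0, 0.003, -1.0]] q [ 0.32  0.49 -0.65  1.8   0.35  0.97 -0.18] F [2.1 0.7 6.9] t 8.375
[ 0.21465116 -0.49167663  0.0177586 ]
```

In the tool's units: -0.2 rad / 3.1416 = -0.0637.

{"op": "run_rows", "data": {"offsets": [[0.05,0,0,0,0,0,-0.0223],[0.05,0,0,0,0,0,-0.0446],[0.05,0,0,0,0,0,-0.0637],[0.05,0,0,0,0,0,-0.0637]], "force": 30}}

```text
t: 8.88
ee_pos: [0.5559, 0.0292, 0.1536]
orientation: [1.606, 2.697, 0.002]
wrist_force: [2.0, -1.7, 7.9]
finger_gap: 0.0616
finger_force: 33.2
```

```bash
python3 go.py .5542 .0292 .15;  python3 -c "
from h import *
print(bot.state()['torque'])"; python3 w.py
```

```text
tool shift [ 0.0009 -0.0015  0.0036] axes xyz-> [[-0.476, 0.879, 0.003], [0.879, 0.476, -0.001], [-0.002, 0.003, -1.0]] q [ 0.35  0.5  -0.7   1.8   0.38  0.98 -0.01] F [ 2.  -1.7  7.9] t 8.875
[-0.42421558 -0.45546748  0.04983147]
276.5024108886719 305.8341369628906 93.22279357910156 [0.55354144 0.03207113 0.182     ]
[0.52171278 0.09075624 0.296208  ] [0.55592573 0.02915411 0.15365809]
```

In the tool's units: -0.002 m / 0.3 = -0.0067, -0.001 m / 0.3 = -0.0033, -0.3 rad / 3.1416 = -0.0955.

{"op": "run_rows", "data": {"offsets": [[0.05,0,0,0,0,0,-0.0318],[0.05,0,0,-0.0033,0,0,-0.0637],[0.05,0,0,-0.0067,0,0,-0.0955],[0.05,0,0,-0.0067,0,0,-0.0955]], "force": 30}}

```text
t: 9.43
ee_pos: [0.5554, 0.03, 0.1552]
orientation: [1.186, 2.907, 0.002]
wrist_force: [1.5, 0.2, 6.2]
finger_gap: 0.0611
finger_force: 33.1
```

```bash
python3 go.py .5542 .0292 .15;  python3 -c "
from h import *
print(bot.state()['torque'])
im=bot.grab_frame('wrist');cv2.imwrite('pics/w2.png',im)"
```

```text
tool shift [ 0.0003 -0.0014  0.0052] axes xyz-> [[-0.715, 0.699, 0.002], [0.699, 0.715, 0.001], [-0.001, 0.002, -1.0]] q [ 0.4   0.52 -0.78  1.79  0.42  1.    0.25] F [1.5 0.2 6.2] t 9.425
[ 0.14485977 -0.44365144  0.03660828]
```

View pics/w2.png

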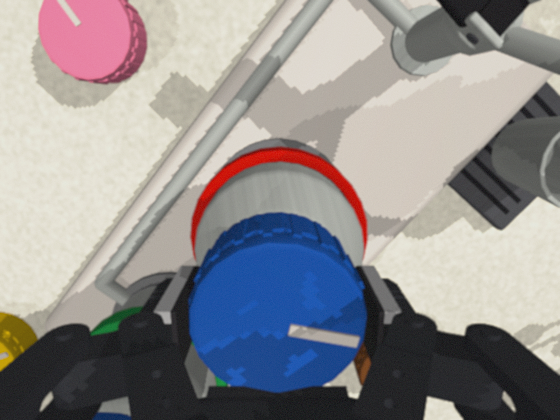

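The mark has turned with the fingers: it is now at (290,330)–(358,342), about 10° below horizontal, where a cap that stayed put would show about 44°. The torque is low too, so this is the loosening direction. Carry on to about 1.35 rad.

In the tool's units: -0.004 m / 0.3 = -0.0133, -0.003 m / 0.3 = -0.01, -0.65 rad / 3.1416 = -0.2069.

{"op": "run_rows", "data": {"offsets": [[0.05,0,0,-0.0033,0,0,-0.0414],[0.05,0,0,-0.0067,0,0,-0.0828],[0.05,0,0,-0.01,0,0,-0.1241],[0.05,0,0,-0.01,0,0,-0.1655],[0.05,0,0,-0.0133,0,0,-0.2069]], "force": 30}}

```text
t: 10.1
ee_pos: [0.5554, 0.0295, 0.1589]
orientation: [0.192, 3.134, -0.0]
wrist_force: [2.4, -0.8, 1.3]
finger_gap: 0.0614
finger_force: 32.7
```

{"op": "run_rows", "data": {"offsets": [[0.05,0,0,0,0,0,-0.0318],[0.05,0,0,0,0,0,-0.07],[0.05,0,0,0,0,0,-0.07]], "force": 35}}

```text
t: 10.48
ee_pos: [0.5548, 0.0298, 0.1588]
orientation: [-0.148, 3.137, 0.0]
wrist_force: [1.0, -1.3, 7.1]
finger_gap: 0.0611
finger_force: 37.9
```

```bash
python3 go.py .5542 .0292 .15;  python3 -c "
from h import *
print(bot.state()['torque'])"
```

```text
tool shift [ 0.0006 -0.0005  0.0088] axes xyz-> [[-0.996, -0.094, 0.001], [-0.094, 0.996, 0.0], [-0.001, 0.0, -1.0]] q [ 0.53  0.59 -0.99  1.78  0.56  1.08  1.  ] F [ 1.  -1.3  7.1] t 10.475
[ 0.04530088 -0.08795984  0.04883484]
```

In the tool's units: -0.008 m / 0.3 = -0.0267, -0.006 m / 0.3 = -0.02.

{"op": "run_rows", "data": {"offsets": [[0.05,0,0,-0.01,0,0,0],[0.05,0,0,-0.02,0,0,0],[0.05,0,0,-0.0267,0,0,0],[0.05,0,0,-0.0267,0,0,0]], "force": 40}}

```text
t: 10.98
ee_pos: [0.5544, 0.0298, 0.1664]
orientation: [0.15, -3.138, 0.0]
wrist_force: [0.5, 0.2, -0.3]
finger_gap: 0.0609
finger_force: 43.5
```

In the tool's units: -0.043 m / 0.3 = -0.1433, -0.034 m / 0.3 = -0.1133.

{"op": "run_rows", "data": {"offsets": [[0.05,0,0,-0.0333,0,0,0],[0.05,0,0,-0.0733,0,0,0],[0.05,0,0,-0.1133,0,0,0],[0.05,0,0,-0.1433,0,0,0],[0.05,0,0,-0.1433,0,0,0]], "force": 40}}

```text
t: 11.6
ee_pos: [0.5548, 0.0299, 0.2102]
orientation: [-0.151, 3.137, -0.0]
wrist_force: [-0.1, 0.1, -0.3]
finger_gap: 0.061
finger_force: 43.9
```

{"op": "run_rows", "data": {"offsets": [[0.05,0,0,0,0,0,0],[0.05,0,0,0,0,0,0],[0.05,0,0,0,0,0,0]]}}

```text
t: 11.98
ee_pos: [0.5543, 0.0297, 0.209]
orientation: [0.151, -3.137, -0.0]
wrist_force: [0.0, 0.0, -1.1]
finger_gap: 0.0612
finger_force: 43.8
```

```bash
python3 -c "
from h import *
cv2.imwrite('pics/s2.png',cv2.resize(bot.grab_frame('side')[120:300,150:390],None,fx=3,fy=3,interpolation=2))"
```

```text
(no output)
```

View pics/s2.png

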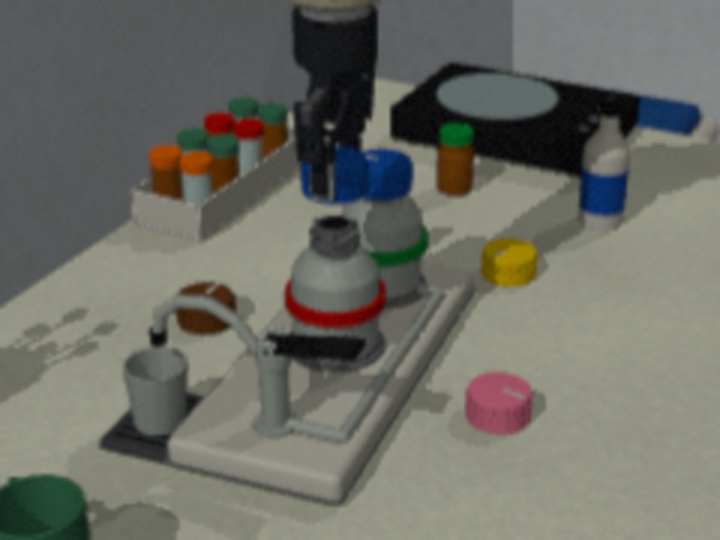

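The blue cap is in the fingers at crop position (335,175), level above the bare neck at (335,230). The green-collared cap is still on and the lever is up. The estimated rise is about 55 mm, so I'll hand in.

```bash
python3 -c "
from cell import bot
print(bot.job_done())"
```

```text
the job is handed in; nothing more can be done
None
```

I held the tap's lever on its stop for about a second and let it come back up. I then unscrewed the red-collared cap counter-clockwise and handed the job in with the gripper holding it level, about 55 mm above its seat; the hand-in returned no verdict.

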